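Tap-centre a wobbly valve plug on the rotary stage

ROBOT

A 6-joint arm with a two-finger parallel gripper is mounted at the origin on the work surface. World frame = base frame: x ahead of the robot, y to its left, z up, the work surface at z = 0. Lengths are in m, angles in rad, forces in N, time in s.
With the tool pointing down it reaches from about 0.275 to 0.75 m from the base axis. Payload 10.2 kg.
Tool frame: the origin (TCP) lies on the centre line of the jaws, within the pads' length; the fingertips stand 11 mm ahead of it and the grasp point (between the pads) lies 8 mm behind it (ctrl.tip_reach is the distance from the TCP to the fingertips, in m); z points along the fingers, y is the line along which they close (so a half turn about z gives the same grasp; the last joint's range is limited). The gripper opens to 88 mm and grips with 3 to 60 N. Pads are 18 mm wide; open, the fingers measure 123 mm over their backs; the gripper's body (75 mm by 187 mm) begins 45 mm behind the grasp point.
Start: joints at [1.047, 0.313, 1.498, -0, 1.331, -0.223], TCP at [0.156, 0.501, 0.25] pointing down, gripper open.
Joint ranges: [-2.94, 2.94], [-0.97, 2.17], [0.19, 2.56], [-1.23, 4.37], [0.02, 3.11], [-2.88, 2.88]. Speed limits (rad/s): [2.39, 2.39, 3.01, 3.14, 3.14, 3.14].

INTERFACE

Orientations are given as a unit quaternion [x, y, z, w].
In Python, from bench import ctrl gives the robot as it stands.
- The arm moves only by the shell command python3 -m inch 'ROWS' [FORCE]. ROWS is JSON, a list of rows, each an object with "rot": the turn, a rotation vector about the world's x, y, z in rad, a list of three; "translation": the shift along the world's x, y, z in mm, a list of three; "fingers": the closure, from -1 (fully open) to 1 (shut), so that 0 is half open. In form: [{"rot": [wx, wy, wz], "translation": [x, y, z], "fingers": fingers}, ...]. A call has 1 to 5 rows; each row shifts and turns the commanded pose from where the row before left it; what a row does not reach is not made up. A row lasts 1/12 s, in which the tool goes at most 41.7 mm and 7.16 degrees, less where a joint would pass 70% of its speed; a pose out of reach is approached as far as the arm can. A call is refused whole if a number of a shift passes 41.7 or a number of a turn 0.125, either way. A call with a gripper value outside its range is refused whole. The fingers move at their own pace and stop on an object; FORCE is the grip in N (left out, the last holds). Time passes only in rows, so rows that do not move let the fingers close. It gives the time, the measured TCP pose, the force, the opening and the grip force at its end, in the units of the state.
- ctrl.get_obs(): the state, without advancing time (a new reading comes with each control period).
- ctrl.read_camera(name): name is "side" or "top" or "wrist"; returns (picture, depth): 480x640x3 uint8, blue, green, red; 480x640 float32, m along the optical axis (not along the pixel's ray), 0 where there is no reading.
- ctrl.calibration(name): a dict with "K" (3x3 intrinsics, pixels), "dist_coeffs" ([k1, k2, p1, p2, k3] as OpenCV has them; the pictures are not rectified), "world_from_camera" (4x4, takes a point from camera to world coordinates). Camera axes: x right, y up, looking along -z (the intrinsics and any distortion apply to the point x, -y, -z); pixel columns grow to the right and rows downward; lengths in m; the calibration is good to about 2 mm. A picture is of the moment at which its call begins: read the wrist's pose just before it. calibration takes no time and is no camera call; for the wrist camera it gives the pose at the moment of the call.
- ctrl.finish_job(): hands the job in; it is judged then, once.
Trained networks look in the newest picture that a camera, given by its name, has taken for a name from the list of things; names that differ only in an ending like _2 or _b are one class to them, and where a whole thing is asked for, a point or a joint stands for the part that bears it (a point fixed in the world has none). Each returns a list of dicts, best first, with "score" (0 to 1); they miss things now and then, are a little off and sometimes report something else, mostly with a low value. They report only what shows in the picture. A call takes as long as a camera call. They do not tell look-alikes from the thing itself.
- ctrl.search_frame(camera, thing): "point" ([x, y, z] in m, in the coordinates of the camera as it stood for that picture, good to about 4 mm: the middle of the surface that is visible of it).
- ctrl.masks_of(camera, thing): "mask" (480x640 bool, what is visible of it).
- ctrl.tip_of(camera, thing): "point" ([x, y, z] in m, in the coordinates of the camera as it stood for that picture, good to about 4 mm: a listed point, or the origin of a listed thing).
The state is a dict: "time_s": time; "qpos": joint angles; "qd": joint speeds; "joint_efforts": joint torques, N m; "eef_pos": TCP position; "ee_rot": TCP orientation; "contact_force": force on the tool from outside, world axes, zero at the start; "moment": the same for the moment, N m; "gripper_width": opening from 0.0 (shut) to 1.0 (fully open); "gripper_force": force on a finger pad.
Only numpy, scipy, OpenCV 4.12 (cv2) and the standard library are available. Lean on these libraries where they do the work, as an engineer would, in place of code of your own. Each camera call takes 0.05 s, during which the arm holds its last target. There are 200 camera calls.

TASK

The brass valve plug stands off-centre on the small black disc of the rotary stage. With the fingertips alone, tap or nudge it lightly until it stands upright in the middle of the disc, its flange evenly inside the engraved white circle (within 3 mm of centre). Never grip or lift it, strike it hard, or let it topple or drop off; leave the other loose things where they are and finish clear of everything.

Things in the scene. Friction and masses are not known exactly. Their poses are not given: they have to be found in the camera images.
- plug: brass valve plug, 58 mm tall, about 0.14 kg, loose. Origin: centre of its underside, z its axis. Stands on a boss 20 mm across, 3 mm high; 3 to 11 mm up a round flange 30 mm across, its widest part; then a neck 12 mm across; 41 to 58 mm up a heavy head 24 mm across. Pushed at about 20 mm/s on the flange it slides (1 N) and stops with the finger; pushed higher up or fast it tips over.
- disc: matt black round top plate of the rotary stage, 60 mm across, 14 mm thick, fixed, flat. Origin on its axis at its underside: the top face lies 14 mm above it (100 mm above the table). A white engraved circle 40 mm across surrounds the centre, white ticks mark the rim; its yaw means nothing.
- carriage: aluminium carriage, plate 160 x 150 mm, top 62 mm above the table, fixed. Origin at table level under the disc's axis; y along the guide rods. Carries the dark rotary stage housing (84 mm square, up to 82 mm) and bearing ring (80 mm across, up to 86 mm) under the disc, a micrometer knob and an idle strap clamp, all lower than the disc's top face.
- rig: aluminium base of the linear stage with guide rods and lead screw, 200 mm wide, fixed. Origin at table level midway across the rods; y along the rods. At y = 335 mm hangs the video microscope (ring light 100 mm across, its underside 232 mm above the table), its column at y = 505 mm.
- spare_a: steel plug of the same shape, bystander standing on the table in front of the rig. Origin at the centre of its underside.
- spare_b: dark steel plug of the same shape, bystander standing on the table in front of the rig. Origin at the centre of its underside.
- ring_gauge: steel ring gauge, 52 mm across, 18 mm high, bystander lying on the table. Origin at the centre of its underside.
- lens_cap: black lens cap, 48 mm across, 12 mm high, bystander on the table. Origin at the centre of its underside.
- screwdriver: screwdriver lying on the table, bystander.
- jar: amber jar with black cap, 44 mm across, 60 mm high, bystander on the table. Origin at the centre of its underside.
- hex_key: L-shaped hex key, 65 mm long, 5 mm thick, lying on the carriage plate on the robot's side of the rotary stage, bystander. Origin near the middle of the long leg.
Things that resemble listed ones, but are neither listed nor needed, are in the scene too. Of the things like the plug, leave any that is blue or purple; of the rest the smaller one is meant.

How it is judged:
By the outcome, as a careful person would: the job done as asked, in the order asked, and still so for the second after the job is handed in, with the robot touching nothing.
It also fails if it takes over 58 s, if anything falls off the work surface, if the arm or the gripper's body presses on something with over 40 N, if the wrist force passes 120 N, or if a joint passes its speed limit or range.

## Working session

There is one attempt and no reset: what is moved stays moved. The work goes in short steps, Python scripts to look and compute and a shell command to move; the robot and the scene stay as the last step left them, time stands still between calls to the robot, and variables do not carry over. Pictures are saved under pics/ and viewed, at most 10 in all, crops included, and the job is handed in when it is done.

```bash
mkdir -p pics; cat > h.py <<'E'
import numpy as np, cv2
from bench import ctrl
def look(n,save=None):
    im,d=ctrl.read_camera(n)
    if save: cv2.imwrite(f'pics/{save}.png',im)
    return im,d
def w(n,p):
    T=np.array(ctrl.calibration(n)["world_from_camera"]); return T[:3,:3]@np.array(p)+T[:3,3]
def px(n,P):
    c=ctrl.calibration(n);T=np.linalg.inv(np.array(c["world_from_camera"]))
    q=T[:3,:3]@np.array(P)+T[:3,3]; q=q*[1,-1,-1]
    return cv2.projectPoints(q.reshape(1,3),np.zeros(3),np.zeros(3),np.array(c["K"]),np.array(c["dist_coeffs"]))[0].ravel()
def unp(n,uv,z):
    "pixel ray to world plane height z"
    c=ctrl.calibration(n);T=np.array(c["world_from_camera"])
    a=cv2.undistortPoints(np.array(uv,float).reshape(-1,1,2),np.array(c["K"]),np.array(c["dist_coeffs"])).reshape(-1,2)
    r=np.c_[a[:,0],-a[:,1],-np.ones(len(a))]@T[:3,:3].T
    return T[:3,3]+r*((z-T[2,3])/r[:,2])[:,None]
E
python3 - <<'E'
from h import *
np.set_printoptions(precision=4,suppress=True)
a=[]
for n in("side","top"):
    im,d=look(n,n); a.append(im)
    print(n,np.array(ctrl.calibration(n)["world_from_camera"])[:3,3])
    for t in("plug","disc","carriage","hex_key"):
        for r in ctrl.tip_of(n,t): 
            P=w(n,r["point"]); print(t,round(r["score"],2),P,px(n,P))
print(ctrl.get_obs())
E
```

```text
side [0.1635 0.493  0.8522]
plug 0.94 [ 0.7596 -0.0818 -0.0012] [239.3492 216.4929]
plug 0.83 [0.3403 0.2481 0.0022] [316.0115 430.4755]
plug 0.57 [0.4603 0.0433 0.0017] [319.2725 310.5057]
plug 0.56 [0.6193 0.0837 0.0999] [236.9311 261.8465]
disc 0.94 [0.6164 0.0703 0.0893] [243.1502 261.1069]
disc 0.73 [ 0.3921 -0.1947 -0.0006] [401.555  245.9961]
carriage 0.58 [0.6173 0.0766 0.0011] [246.6274 289.1258]
hex_key 0.55 [0.555  0.0995 0.0596] [261.3616 293.8862]
hex_key 0.42 [ 0.3891  0.0038 -0.0008] [359.981 312.318]
top [ 0.3116 -0.082   1.1891]
plug 0.94 [ 0.3395  0.2489 -0.0048] [189.0407 341.6167]
plug 0.72 [0.6222 0.0822 0.0976] [259.0658 196.4813]
plug 0.64 [ 0.762  -0.0872 -0.0029] [342.0302 145.3747]
plug 0.48 [0.4617 0.0413 0.0019] [285.2245 281.6259]
disc 0.79 [0.6155 0.0713 0.0908] [264.9524 200.4032]
carriage 0.7 [0.614  0.0719 0.0019] [270.3876 211.895 ]
hex_key 0.68 [0.5518 0.0974 0.0637] [254.1554 234.6078]
{'time_s': 0.5, 'qpos': array([ 1.0466,  0.3129,  1.4977,  0.    ,  1.331 , -0.2234]), 'qd': array([-0.0008, -0.0005,  0.0001, -0.0001,  0.0014,  0.0007]), 'joint_efforts': array([ -0.0004, -40.1888, -25.2287,   0.0694,   0.0322,  -0.    ]), 'eef_pos': array([0.1556, 0.5014, 0.2497]), 'ee_rot': array([ 0.1498,  0.9887, -0.    , -0.    ]), 'contact_force': array([-0.1266,  0.1614,  0.9532]), 'moment': array([0.0175, 0.0253, 0.0306]), 'gripper_force': 0.0, 'gripper_width': 0.9973203939178145}
```

View pics/side.png

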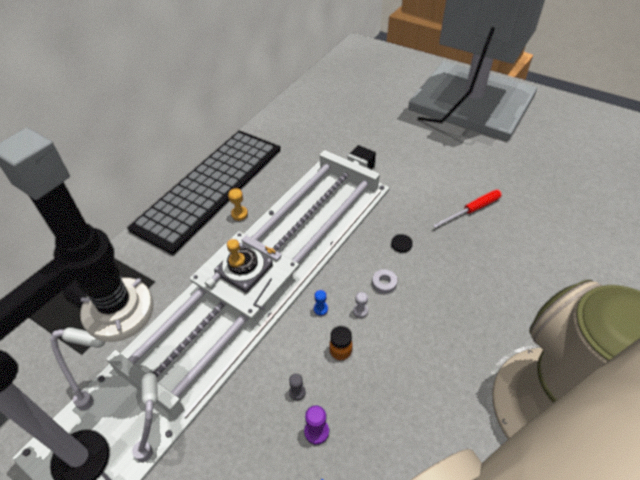

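View pics/top.png

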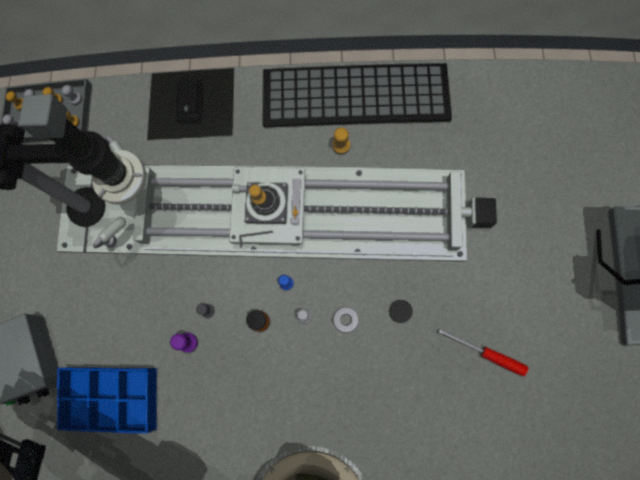

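The pieces resembling the plug, in side-view pixels:
- brass on the disc (237,252)
- larger brass standing on the table behind the rig (238,205)
- blue (320,302)
- purple (316,425)
- steel spares (361,304) and (297,386)

The brass one on the disc fits, because it stands on the stage and is the smaller non-blue, non-purple one. I'll confirm it in a crop and bring the wrist camera closer.

```bash
python3 - <<'E'
from h import *
np.set_printoptions(precision=4,suppress=True)
im=cv2.imread('pics/side.png');cv2.imwrite('pics/crop1.png',cv2.resize(im[170:320,170:370],None,fx=4,fy=4,interpolation=2))
T=np.array(ctrl.calibration("wrist")["world_from_camera"]);print(T);o=ctrl.get_obs();print(T[:3,3]-o["eef_pos"])
E
python3 -m inch '[{"rot":[0,0,0],"translation":[20,-35,0],"fingers":1},{"rot":[0,0,0],"translation":[20,-35,0],"fingers":1},{"rot":[0,0,0],"translation":[20,-35,0],"fingers":1},{"rot":[0,0,0],"translation":[20,-35,0],"fingers":1},{"rot":[0,0,0],"translation":[20,-35,0],"fingers":1}]'
python3 -m inch '[{"rot":[0,0,0],"translation":[20,-35,0],"fingers":1},{"rot":[0,0,0],"translation":[20,-35,0],"fingers":1},{"rot":[0,0,0],"translation":[20,-35,0],"fingers":1},{"rot":[0,0,0],"translation":[20,-35,0],"fingers":1},{"rot":[0,0,0],"translation":[20,-35,0],"fingers":1}]'
```

```text
[[ 0.2957 -0.9086 -0.2951  0.0781]
 [ 0.9553  0.2811  0.0916  0.5251]
 [-0.0003 -0.309   0.9511  0.3858]
 [ 0.      0.      0.      1.    ]]
[-0.0775  0.0237  0.1361]
time_s: 0.92
eef_pos: [0.2559, 0.3248, 0.2498]
ee_rot: [0.149, 0.989, 0.0, 0.0]
contact_force: [0.7, 0.0, 0.0]
gripper_width: 0.648
gripper_force: 0.0
time_s: 1.33
eef_pos: [0.356, 0.1495, 0.25]
ee_rot: [0.15, 0.989, 0.0, 0.0]
contact_force: [0.4, -0.4, 0.4]
gripper_width: 0.266
gripper_force: 0.0
```

View pics/crop1.png

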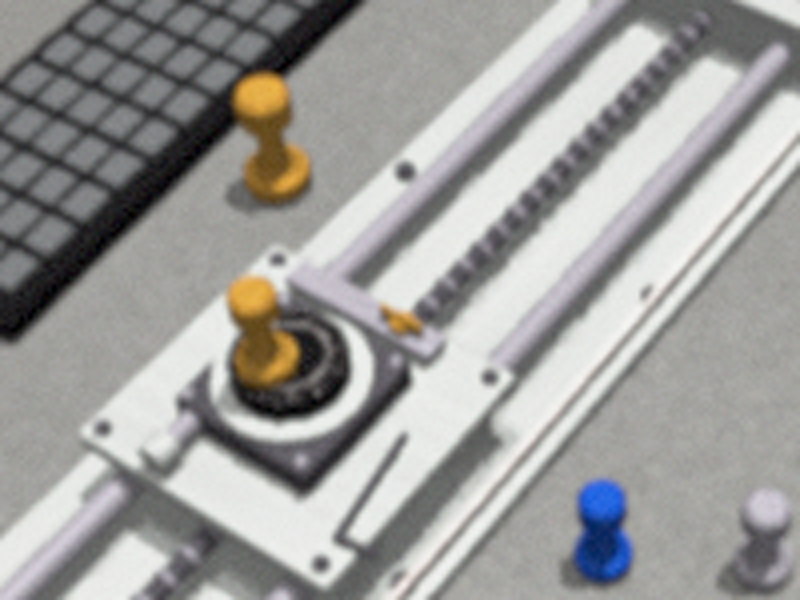

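The crop shows the brass plug on the black disc at about (262,335), off centre towards +y. The larger brass piece on the table is a look-alike, so the target is confirmed. Next, a close look from the wrist.

```bash
python3 -m inch '[{"rot":[0,0,0],"translation":[34,-13,0],"fingers":1},{"rot":[0,0,0],"translation":[34,-13,0],"fingers":1},{"rot":[0,0,0],"translation":[34,-13,0],"fingers":1},{"rot":[0,0,0],"translation":[34,-13,0],"fingers":1},{"rot":[0,0,0],"translation":[34,-13,0],"fingers":1}]'
python3 -m inch '[{"rot":[0,0,0],"translation":[0,0,0],"fingers":1},{"rot":[0,0,0],"translation":[0,0,0],"fingers":1}]'
python3 - <<'E'
from h import *
np.set_printoptions(precision=4,suppress=True)
im,d=look("wrist","w1")
for t in("plug","disc"):
    for r in ctrl.tip_of("wrist",t):
        P=w("wrist",r["point"]); print(t,round(r["score"],2),P,px("wrist",P))
E
```

```text
time_s: 1.75
eef_pos: [0.5271, 0.0854, 0.2496]
ee_rot: [0.15, 0.989, 0.0, 0.0]
contact_force: [0.4, 0.3, 0.8]
gripper_width: 0.006
gripper_force: 0.0
time_s: 1.92
eef_pos: [0.5262, 0.0858, 0.2488]
ee_rot: [0.15, 0.989, -0.0, -0.001]
contact_force: [-0.6, 0.4, 0.5]
gripper_width: 0.005
gripper_force: 0.0
plug 0.76 [0.4631 0.039  0.0018] [257.688  164.1027]
```

View pics/w1.png

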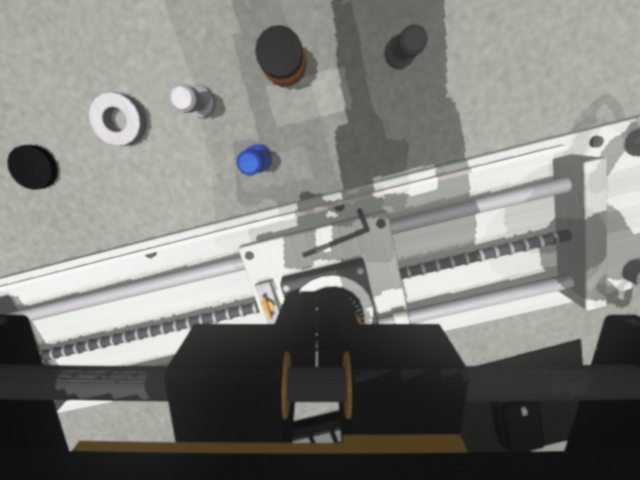

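The wrist picture is looking at the -x side: the fingers hide the disc, which shows only in part near (330,300). I'll move further out so it comes clear above the fingers.

```bash
python3 -m inch '[{"rot":[0,0,0],"translation":[30,0,0],"fingers":1},{"rot":[0,0,0],"translation":[30,0,0],"fingers":1},{"rot":[0,0,0],"translation":[30,0,0],"fingers":1},{"rot":[0,0,0],"translation":[30,0,0],"fingers":1},{"rot":[0,0,0],"translation":[0,0,0],"fingers":1}]'
python3 -m inch '[{"rot":[0,0,0],"translation":[0,0,0],"fingers":1},{"rot":[0,0,0],"translation":[0,0,0],"fingers":1}]'
python3 - <<'E'
from h import *
np.set_printoptions(precision=4,suppress=True)
im,d=look("wrist","w2")
for t in("plug","disc"):
    for r in ctrl.tip_of("wrist",t):
        P=w("wrist",r["point"]); print(t,round(r["score"],2),P,px("wrist",P))
u,v=px("wrist",[.616,.072,.1]).astype(int);print(u,v)
u=max(u,100);v=max(v,75)
cv2.imwrite('pics/w2c.png',cv2.resize(im[v-75:v+75,u-100:u+100],None,fx=4,fy=4,interpolation=2))
E
```

```text
time_s: 2.48
eef_pos: [0.6479, 0.0867, 0.2484]
ee_rot: [0.15, 0.989, 0.0, -0.0]
contact_force: [-2.1, 0.0, -1.6]
gripper_width: 0.006
gripper_force: 0.0
time_s: 2.65
eef_pos: [0.6446, 0.087, 0.2502]
ee_rot: [0.149, 0.989, 0.0, -0.0]
contact_force: [-0.2, 0.9, 0.3]
gripper_width: 0.003
gripper_force: 0.0
plug 0.94 [0.4628 0.039  0.0019] [216.4394  46.425 ]
plug 0.66 [0.621  0.0883 0.0989] [309.9691 201.4319]
plug 0.48 [ 0.7606 -0.0856 -0.0004] [214.5444 328.3365]
disc 0.58 [0.6149 0.0682 0.0879] [286.0627 198.8169]
289 201
```

View pics/w2c.png

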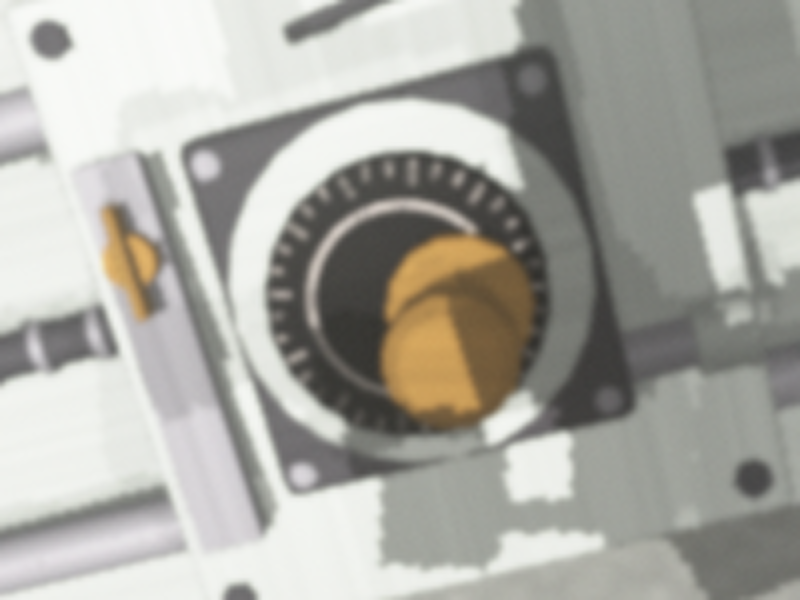

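The crop shows the white circle's left edge at about (305,300) and its top at (400,200), which puts its centre near (400,292). The flange centre is near (460,308). I'll fit both by projecting the known geometry.

```bash
cat >> h.py <<'E'
from scipy.optimize import minimize, least_squares
A=np.linspace(0,2*np.pi,60)
def pxs(n,P):
    c=ctrl.calibration(n);T=np.linalg.inv(np.array(c["world_from_camera"]))
    q=(P@T[:3,:3].T+T[:3,3])*[1,-1,-1]
    return cv2.projectPoints(q,np.zeros(3),np.zeros(3),np.array(c["K"]),np.array(c["dist_coeffs"]))[0].reshape(-1,2)
def ring(x,y,z,r): return np.c_[x+r*np.cos(A),y+r*np.sin(A),0*A+z]
S=8
def sil(n,x,y):
    m=np.zeros((480*2,640*2),np.uint8)
    for z0,z1,r in((.1,.103,.01),(.103,.111,.015),(.111,.141,.006),(.141,.158,.012)):
        p=pxs(n,np.r_[ring(x,y,z0,r),ring(x,y,z1,r)])
        cv2.fillConvexPoly(m,cv2.convexHull(np.round((p*2+.5)*16).astype(np.int32)),1,shift=4)
    return m
def measure(n,im,g=(.617,.083),c0=(.616,.072),disc=True):
    hsv=cv2.cvtColor(im,cv2.COLOR_BGR2HSV)
    b=((hsv[...,0]>8)&(hsv[...,0]<28)&(hsv[...,1]>120)&(hsv[...,2]>50)).astype(np.uint8)
    k,lab,st,_=cv2.connectedComponentsWithStats(b)
    near=sil(n,*g)[::2,::2]>0
    l=np.argmax(np.bincount(lab[near&(b>0)],minlength=k)); M=cv2.resize((lab==l).astype(np.uint8),None,fx=2,fy=2,interpolation=0)
    f=lambda v:float((cv2.GaussianBlur(sil(n,v[0]/1e3,v[1]/1e3),(0,0),1)!=M).sum())
    f=lambda v:float(np.abs(sil(n,v[0]/1e3,v[1]/1e3).astype(int)-M).sum())
    s0=np.array(g)*1e3
    r=minimize(f,s0,method="Nelder-Mead",options=dict(initial_simplex=[s0,s0+[6,0],s0+[0,6]]))
    r=minimize(f,r.x,method="Nelder-Mead",options=dict(initial_simplex=[r.x,r.x+[2,0],r.x+[0,2]]))
    print("plug mm",r.x.round(2),"xor/area",round(r.fun/M.sum(),3))
    if disc:
        gr=im.min(2).astype(float); c=np.array(c0)*1e3
        def prof(c):
            tot=0
            for rr,s in((20,1),(17.8,-1),(22.2,-1)):
                p=pxs(n,ring(c[0]/1e3,c[1]/1e3,.1,rr/1e3)); 
                v=cv2.remap(gr.astype(np.float32),p[:,0].astype(np.float32)[None],p[:,1].astype(np.float32)[None],1)[0]
                q=np.round(p*2).astype(int); hid=cv2.dilate(sil(n,*(r.x/1e3)),np.ones((9,9)))[q[:,1].clip(0,959),q[:,0].clip(0,1279)]>0
                tot+=s*(1 if s>0 else .5)*v[~hid].mean()
            return tot
        G=[(prof(c+[i,j]),i,j) for i in np.arange(-6,6.1,.5) for j in np.arange(-6,6.1,.5)]
        t=max(G); q=minimize(lambda v:-prof(v),c+[t[1],t[2]],method="Nelder-Mead",options=dict(initial_simplex=[c+[t[1],t[2]],c+[t[1]+.4,t[2]],c+[t[1],t[2]+.4]]))
        print("disc mm",q.x.round(2),"contrast",round(-q.fun,1)," plug-disc",(r.x-q.x).round(2)); return r.x,q.x
    return r.x,None
E
python3 - <<'E'
from h import *
im=cv2.imread('pics/w2.png'); P,C=measure("wrist",im)
for c in ctrl.calibration("wrist"),: pass
o=im.copy(); m=sil("wrist",*(P/1e3))
big=cv2.resize(im,None,fx=2,fy=2)
cs,_=cv2.findContours(m,0,1); cv2.drawContours(big,cs,-1,(0,0,255),1)
for r in(.02,.03): cv2.polylines(big,[np.round(pxs("wrist",ring(C[0]/1e3,C[1]/1e3,.1,r))*2).astype(int).reshape(-1,1,2)],True,(0,255,0),1)
u,v=(pxs("wrist",np.array([[C[0]/1e3,C[1]/1e3,.1]]))[0]*2).astype(int)
cv2.imwrite('pics/fit.png',cv2.resize(big[v-100:v+120,u-120:u+140],None,fx=2.5,fy=2.5))
E
```

```text
plug mm [616.56  83.76] xor/area 0.365Traceback (most recent call last):
  File "<stdin>", line 2, in <module>
  File "h.py", line 55, in measure
    G=[(prof(c+[i,j]),i,j) for i in np.arange(-6,6.1,.5) for j in np.arange(-6,6.1,.5)]
        ~~~~^^^^^^^^^
  File "h.py", line 52, in prof
    q=np.round(p*2).astype(int); hid=cv2.dilate(sil(n,*(r.x/1e3)),np.ones((9,9)))[q[:,1].clip(0,959),q[:,0].clip(0,1279)]>0
                                                ~~~^^^^^^^^^^^^^^
  File "h.py", line 30, in sil
    p=pxs(n,np.r_[ring(x,y,z0,r),ring(x,y,z1,r)])
  File "h.py", line 22, in pxs
    c=ctrl.calibration(n);T=np.linalg.inv(np.array(c["world_from_camera"]))
ValueError: time passes only in moves, steps and waits
```

```bash
python3 - <<'E'
s=open('h.py').read()
s=s.replace('''def pxs(n,P):
    c=ctrl.calibration(n)''','''_c={}
def cal(n):
    if n not in _c: _c[n]=ctrl.calibration(n)
    return _c[n]
def pxs(n,P):
    c=cal(n)''').replace('''    f=lambda v:float((cv2.GaussianBlur(sil(n,v[0]/1e3,v[1]/1e3),(0,0),1)!=M).sum())\n''','')
s=s.replace("(hsv[...,0]>8)&(hsv[...,0]<28)&(hsv[...,1]>120)&(hsv[...,2]>50)","(hsv[...,0]>5)&(hsv[...,0]<30)&(hsv[...,1]>100)&(hsv[...,2]>35)")
open('h.py','w').write(s+'''
def overlay(n,im,P,C,name):
    big=cv2.resize(im,None,fx=2,fy=2); cs,_=cv2.findContours(sil(n,*(P/1e3)),0,1); cv2.drawContours(big,cs,-1,(0,0,255),1)
    for r in(.02,.03): cv2.polylines(big,[np.round(pxs(n,ring(C[0]/1e3,C[1]/1e3,.1,r))*2).astype(int).reshape(-1,1,2)],True,(0,255,0),1)
    u,v=(pxs(n,np.array([[C[0]/1e3,C[1]/1e3,.1]]))[0]*2).astype(int); v=max(v,100); u=max(u,120)
    cv2.imwrite(f'pics/{name}.png',cv2.resize(big[v-100:v+120,u-120:u+140],None,fx=2.5,fy=2.5))
''')
E
python3 - <<'E'
from h import *
im=cv2.imread('pics/w2.png'); P,C=measure("wrist",im); overlay("wrist",im,P,C,"fit")
u,v=pxs("wrist",np.array([[P[0]/1e3,P[1]/1e3,.105]]))[0].astype(int)
h=cv2.cvtColor(im,cv2.COLOR_BGR2HSV);print(u,v,h[v-10:v+30:4,u-16:u+18:6].tolist())
E
```

```text
plug mm [617.68  83.86] xor/area 0.109
disc mm [615.54  72.65] contrast 75.6  plug-disc [ 2.14 11.2 ]
303 200 [[[24, 18, 70], [19, 139, 204], [18, 139, 203], [18, 140, 206], [18, 143, 186], [17, 97, 89]], [[17, 107, 122], [18, 141, 202], [18, 139, 185], [18, 125, 122], [17, 122, 117], [17, 122, 115]], [[18, 138, 192], [18, 138, 179], [17, 116, 110], [17, 112, 98], [18, 120, 104], [17, 129, 119]], [[18, 139, 192], [17, 135, 160], [18, 141, 181], [17, 124, 117], [18, 116, 101], [17, 122, 113]], [[17, 130, 145], [18, 141, 185], [18, 140, 202], [18, 120, 115], [18, 122, 111], [17, 116, 101]], [[18, 139, 183], [18, 141, 213], [18, 142, 212], [17, 126, 119], [17, 125, 118], [18, 119, 105]], [[18, 139, 185], [18, 142, 207], [18, 142, 205], [17, 131, 134], [17, 123, 116], [18, 119, 105]], [[18, 137, 184], [18, 141, 203], [18, 142, 201], [18, 141, 174], [17, 122, 113], [17, 115, 100]], [[18, 134, 175], [18, 141, 205], [18, 141, 204], [18, 142, 200], [17, 125, 116], [18, 97, 103]], [[17, 102, 100], [18, 141, 201], [18, 140, 190], [18, 142, 203], [17, 117, 111], [40, 11, 209]]]
```

View pics/fit.png

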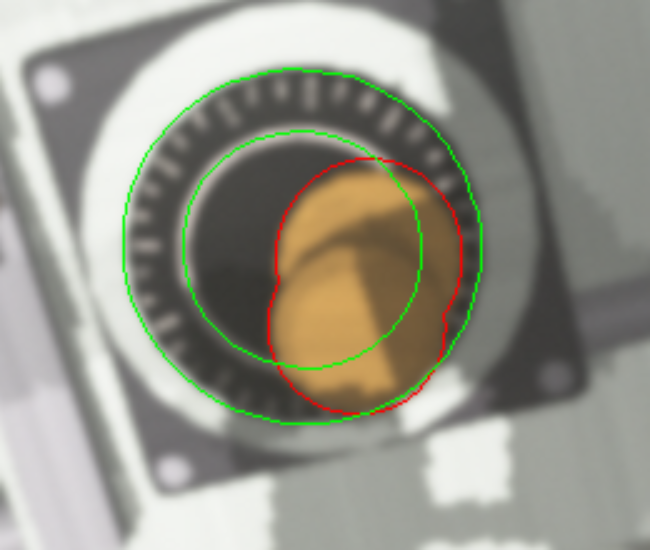

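The disc fit sits well. The plug silhouette is a bit long along the image vertical, so I'll cross-check it with the depth image.

```bash
cat >> h.py <<'E'
def cloud(n,d):
    c=cal(n);T=np.array(c["world_from_camera"]);v,u=np.mgrid[:480,:640]
    a=cv2.undistortPoints(np.c_[u.ravel(),v.ravel()].astype(float).reshape(-1,1,2),np.array(c["K"]),np.array(c["dist_coeffs"])).reshape(-1,2)
    z=d.ravel(); return (np.c_[a[:,0]*z,-a[:,1]*z,-z]@T[:3,:3].T+T[:3,3]).reshape(480,640,3)
def circ(p,r=None):
    f=(lambda q:np.hypot(p[:,0]-q[0],p[:,1]-q[1])-r)
    return least_squares(f,p.mean(0)[:2],loss="soft_l1",f_scale=.5).x
E
python3 - <<'E'
from h import *
np.set_printoptions(precision=1,suppress=True)
im,d=look("wrist","w3"); X=cloud("wrist",d)*1e3
R=np.hypot(X[...,0]-616,X[...,1]-77)<38
print("disc z",np.median(X[R][:,2][(X[R][:,2]>95)&(X[R][:,2]<105)]))
print(np.histogram(X[R][:,2],bins=[80,90,96,104,108,112,120,135,145,150,155,160,165]))
for lo,hi in((106,114),(152,166)):
    m=R&(X[...,2]>lo)&(X[...,2]<hi); p=X[m]; print(lo,len(p),p.mean(0),p.min(0),p.max(0),"mid",(p.min(0)+p.max(0))/2)
    v,u=np.where(m);print("px",u.min(),u.max(),v.min(),v.max())
E
```

```text
disc z 100.96203551357225
(array([1876,   38, 2482,   20,   79,  363,    0,   19,   47,   43,  893,
         21]), array([ 80,  90,  96, 104, 108, 112, 120, 135, 145, 150, 155, 160, 165]))
106 334 [611.5  87.8 112.3] [603.4  70.  106. ] [628.8  98.9 114. ] mid [616.1  84.4 110. ]
px 286 322 183 211
152 947 [617.4  84.7 158.1] [606.2  72.7 152.2] [630.1  96.  161.3] mid [618.2  84.3 156.7]
px 285 319 198 232
```

Depth agrees: the plug is at about (617.7, 84.3) mm and upright, and the disc centre is at (615.5, 72.6) mm. The offset is about (2.2, 11.7) mm.

The plan is to straddle the plug with the fingers open and push with the flat inner face of the +y finger at flange height. First I turn the jaw line to the push direction and open.

```bash
python3 -m inch '[{"rot":[0,0,0.06],"translation":[-14,-1,0],"fingers":-1},{"rot":[0,0,0.055],"translation":[-13,-2,0],"fingers":-1},{"rot":[0,0,0],"translation":[0,0,0],"fingers":-1},{"rot":[0,0,0],"translation":[0,0,0],"fingers":-1},{"rot":[0,0,0],"translation":[0,0,0],"fingers":-1}]'
python3 -m inch '[{"rot":[0,0,0],"translation":[0,0,-10],"fingers":-1},{"rot":[0,0,0],"translation":[0,0,-10],"fingers":-1},{"rot":[0,0,0],"translation":[0,0,-10],"fingers":-1},{"rot":[0,0,0],"translation":[0,0,-10],"fingers":-1},{"rot":[0,0,0],"translation":[0,0,-10],"fingers":-1}]'
python3 -m inch '[{"rot":[0,0,0],"translation":[0,0,0],"fingers":-1},{"rot":[0,0,0],"translation":[0,0,0],"fingers":-1},{"rot":[0,0,0],"translation":[0,0,0],"fingers":-1}]'
python3 - <<'E'
from h import *
im,d=look("wrist","w4"); P,C=measure("wrist",im,(.6177,.0843),(.6155,.0726)); print(ctrl.get_obs()["eef_pos"])
E
```

```text
time_s: 3.27
eef_pos: [0.6189, 0.0835, 0.2501]
ee_rot: [0.094, 0.996, 0.0, 0.0]
contact_force: [0.1, -0.9, -0.3]
gripper_width: 0.358
gripper_force: 0.0
time_s: 3.68
eef_pos: [0.6184, 0.0834, 0.198]
ee_rot: [0.093, 0.996, -0.0, -0.001]
contact_force: [-0.2, -0.5, 0.2]
gripper_width: 0.733
gripper_force: 0.0
time_s: 3.93
eef_pos: [0.6188, 0.0834, 0.2001]
ee_rot: [0.093, 0.996, 0.0, 0.0]
contact_force: [-0.7, 0.0, 0.2]
gripper_width: 0.965
gripper_force: 0.0
plug mm [618.78  83.86] xor/area 0.149
disc mm [615.57  72.93] contrast 54.4  plug-disc [ 3.22 10.93]
[0.61883811 0.08341782 0.20032162]
```

View pics/w4.png

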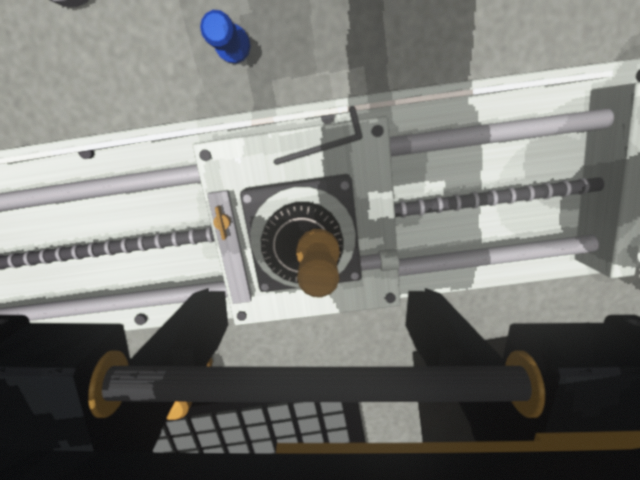

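The picture shows the plug at (318,265), clear between the open fingertips at (215,300) and (420,300). I'll descend around it.

```bash
python3 -m inch '[{"rot":[0,0,0],"translation":[0,0,-12],"fingers":-1},{"rot":[0,0,0],"translation":[0,0,-12],"fingers":-1},{"rot":[0,0,0],"translation":[0,0,-12],"fingers":-1},{"rot":[0,0,0],"translation":[0,0,-12],"fingers":-1},{"rot":[0,0,0],"translation":[0,0,-12],"fingers":-1}]'
python3 -m inch '[{"rot":[0,0,0],"translation":[0,0,-8],"fingers":-1},{"rot":[0,0,0],"translation":[0,0,-7],"fingers":-1},{"rot":[0,0,0],"translation":[0,0,-7],"fingers":-1},{"rot":[0,0,0],"translation":[0,0,0],"fingers":-1},{"rot":[0,0,0],"translation":[0,0,0],"fingers":-1}]'
python3 - <<'E'
from h import *
im,d=look("wrist","w5"); P,C=measure("wrist",im,(.6177,.0843),(.6155,.0726)); print(ctrl.get_obs()["eef_pos"])
print(pxs("wrist",np.array([[.6155,.0726,.1]])))
E
```

```text
time_s: 4.4
eef_pos: [0.6189, 0.0834, 0.1398]
ee_rot: [0.093, 0.996, 0.0, 0.001]
contact_force: [-0.6, 0.2, 0.5]
gripper_width: 0.998
gripper_force: 0.0
time_s: 4.82
eef_pos: [0.6186, 0.0834, 0.1177]
ee_rot: [0.093, 0.996, -0.0, -0.0]
contact_force: [-0.2, -0.3, 1.3]
gripper_width: 0.998
gripper_force: 0.0
plug mm [619.07  83.89] xor/area 0.588
disc mm [616.04  72.68] contrast 88.1  plug-disc [ 3.03 11.21]
[0.61880938 0.08343313 0.11814744]
[[293.92399507 298.82790651]]
```

View pics/w5.png

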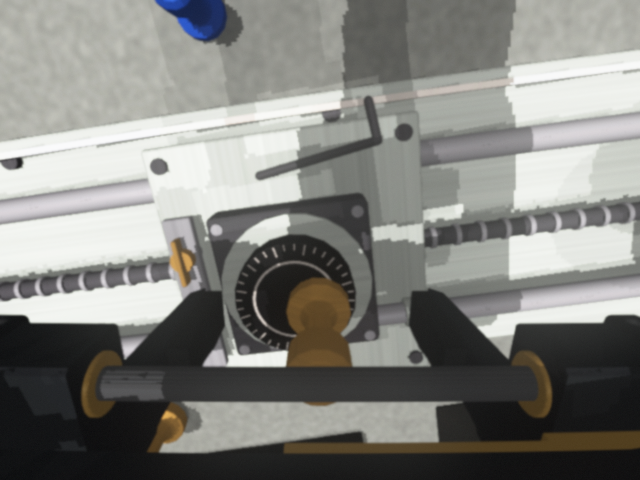

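The flange shows at (318,305) between the fingers, both of which are clear of the stage. I'll approach to just short of contact, then creep.

```bash
cat >> h.py <<'E'
def flange(n,im,g):
    "fit near rim of flange (lower edge z=.103 / upper .111 hull) to brass mask above image row of flange centre"
    hsv=cv2.cvtColor(im,cv2.COLOR_BGR2HSV)
    M=((hsv[...,0]>5)&(hsv[...,0]<30)&(hsv[...,1]>100)&(hsv[...,2]>35)).astype(np.uint8)
    M=cv2.resize(M,None,fx=2,fy=2,interpolation=cv2.INTER_NEAREST)
    c=(pxs(n,np.array([[g[0],g[1],.107]]))[0]*2).astype(int); w=np.s_[c[1]-110:c[1]+4,c[0]-110:c[0]+110]
    f=lambda v:float(np.abs(sil(n,v[0]/1e3,v[1]/1e3)[w].astype(int)-M[w]).sum())
    x=np.array(g)*1e3
    for s in(4,1.5): x=minimize(f,x,method="Nelder-Mead",options=dict(initial_simplex=[x,x+[s,0],x+[0,s]])).x
    print("flange mm",x.round(2),"xor",f(x)/M[w].sum()); return x
E
python3 -m inch '[{"rot":[0,0,0],"translation":[-0.9,-4.4,0],"fingers":-1},{"rot":[0,0,0],"translation":[-0.9,-4.4,0],"fingers":-1},{"rot":[0,0,0],"translation":[-0.9,-4.4,0],"fingers":-1},{"rot":[0,0,0],"translation":[-0.9,-4.4,0],"fingers":-1},{"rot":[0,0,0],"translation":[-0.9,-4.4,0],"fingers":-1}]'
python3 -m inch '[{"rot":[0,0,0],"translation":[0,0,0],"fingers":-1},{"rot":[0,0,0],"translation":[0,0,0],"fingers":-1}]'
python3 - <<'E'
from h import *
cal("wrist")
im=cv2.imread('pics/w5.png')
im,d=look("wrist","w6"); P,C=measure("wrist",im,(.6185,.0840),(.6155,.0726)); F=flange("wrist",im,(.6185,.084)); print("off",F-C,ctrl.get_obs()["eef_pos"])
E
```

```text
time_s: 5.28
eef_pos: [0.614, 0.0608, 0.1179]
ee_rot: [0.093, 0.996, -0.0, 0.0]
contact_force: [-0.3, -0.1, -0.2]
gripper_width: 1.001
gripper_force: 0.0
time_s: 5.45
eef_pos: [0.6141, 0.0611, 0.1178]
ee_rot: [0.093, 0.996, 0.0, 0.0]
contact_force: [-0.4, -0.2, -0.4]
gripper_width: 1.0
gripper_force: 0.0
plug mm [618.44  84.05] xor/area 0.6
disc mm [615.73  72.97] contrast 68.2  plug-disc [ 2.72 11.08]
flange mm [619.23  84.17] xor 0.019384433264279372
off [ 3.50748037 11.19904704] [0.61407177 0.06134108 0.11777691]
```

```bash
python3 -m inch '[{"rot":[0,0,0],"translation":[-0.4,-1.5,0],"fingers":-1},{"rot":[0,0,0],"translation":[-0.4,-1.5,0],"fingers":-1},{"rot":[0,0,0],"translation":[-0.4,-1.5,0],"fingers":-1},{"rot":[0,0,0],"translation":[-0.4,-1.5,0],"fingers":-1},{"rot":[0,0,0],"translation":[-0.4,-1.5,0],"fingers":-1}]'
python3 -m inch '[{"rot":[0,0,0],"translation":[-0.4,-1.5,0],"fingers":-1},{"rot":[0,0,0],"translation":[-0.4,-1.5,0],"fingers":-1},{"rot":[0,0,0],"translation":[0,0,0],"fingers":-1}]'
python3 - <<'E'
from h import *
im,d=look("wrist","w7"); P,C=measure("wrist",im,(.618,.082),(.6155,.0726)); F=flange("wrist",im,(.618,.0815)); print("off",F-C,ctrl.get_obs()["eef_pos"],ctrl.get_obs()["contact_force"])
cv2.imwrite('pics/w7c.png',cv2.resize(im[200:400,160:440],None,fx=2.5,fy=2.5))
E
```

```text
time_s: 5.92
eef_pos: [0.612, 0.0539, 0.1177]
ee_rot: [0.093, 0.996, 0.0, 0.0]
contact_force: [-0.5, 1.0, -0.3]
gripper_width: 0.999
gripper_force: 0.3
time_s: 6.17
eef_pos: [0.6112, 0.0507, 0.1177]
ee_rot: [0.093, 0.996, -0.0, -0.0]
contact_force: [0.0, -1.4, -0.6]
gripper_width: 0.996
gripper_force: 0.0
plug mm [617.65  79.18] xor/area 0.604
disc mm [615.74  73.17] contrast 69.2  plug-disc [1.91 6.01]
flange mm [617.89  79.04] xor 0.02086981903093987
off [2.15733436 5.87253745] [0.61124282 0.0507545  0.11773147] [ 0.61163621  0.21686952 -0.07846338]
```

View pics/w7c.png

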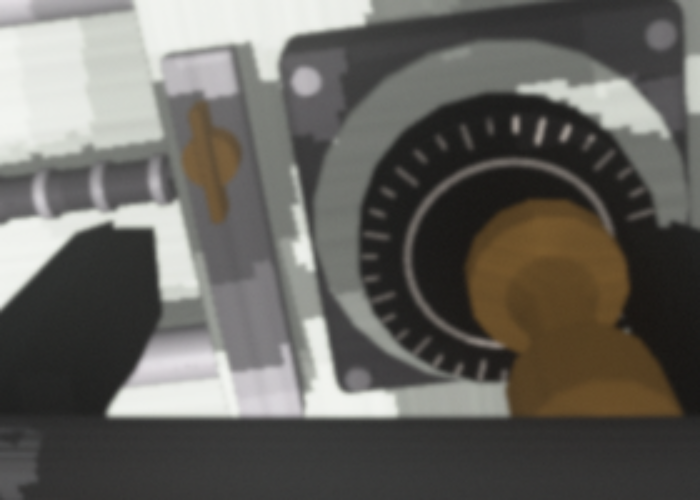

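The crop shows the plug upright at (547,275), touching the right finger, about 6 mm from centre. It follows the finger as planned, so I'll push on with 4 rows at the same pace.

```bash
python3 -m inch '[{"rot":[0,0,0],"translation":[-0.5,-1.4,0],"fingers":-1},{"rot":[0,0,0],"translation":[-0.5,-1.4,0],"fingers":-1},{"rot":[0,0,0],"translation":[-0.5,-1.4,0],"fingers":-1},{"rot":[0,0,0],"translation":[-0.5,-1.3,0],"fingers":-1},{"rot":[0,0,0],"translation":[0,0,0],"fingers":-1}]'
python3 - <<'E'
from h import *
im,d=look("wrist","w8"); P,C=measure("wrist",im,(.616,.074),(.6155,.0726)); F=flange("wrist",im,(.616,.074)); print("off",F-C,ctrl.get_obs()["eef_pos"])
E
```

```text
time_s: 6.63
eef_pos: [0.6092, 0.0451, 0.1177]
ee_rot: [0.093, 0.996, -0.0, -0.0]
contact_force: [0.7, -0.1, 0.6]
gripper_width: 1.0
gripper_force: 0.0
plug mm [616.31  73.64] xor/area 0.636
disc mm [615.67  73.28] contrast 60.0  plug-disc [0.63 0.36]
flange mm [616.54  73.5 ] xor 0.019196951934349355
off [0.87021506 0.21991198] [0.60921831 0.04522754 0.1177401 ]
```

It is about 0.9 mm off centre, inside the tolerance. I'll back the finger off, go straight up, and check.

```bash
python3 -m inch '[{"rot":[0,0,0],"translation":[0.4,2,0],"fingers":-1},{"rot":[0,0,0],"translation":[1,6,0],"fingers":-1},{"rot":[0,0,0],"translation":[1.5,8,0],"fingers":-1},{"rot":[0,0,0],"translation":[1.5,8,0],"fingers":-1},{"rot":[0,0,0],"translation":[1,4,0],"fingers":-1}]'
python3 -m inch '[{"rot":[0,0,0],"translation":[0,0,8],"fingers":-1},{"rot":[0,0,0],"translation":[0,0,16],"fingers":-1},{"rot":[0,0,0],"translation":[0,0,20],"fingers":-1},{"rot":[0,0,0],"translation":[0,0,25],"fingers":-1},{"rot":[0,0,0],"translation":[0,0,25],"fingers":-1}]'
python3 -m inch '[{"rot":[0,0,0],"translation":[10,0,25],"fingers":-1},{"rot":[0,0,0],"translation":[20,0,15],"fingers":-1},{"rot":[0,0,0],"translation":[0,0,0],"fingers":-1},{"rot":[0,0,0],"translation":[0,0,0],"fingers":-1},{"rot":[0,0,0],"translation":[0,0,0],"fingers":-1}]'
python3 - <<'E'
from h import *
im,d=look("wrist","w9"); P,C=measure("wrist",im,(.616,.074),(.6155,.0726)); F=flange("wrist",im,(.616,.074)); print("off",F-C,ctrl.get_obs()["eef_pos"])
overlay("wrist",im,F,C,"final")
E
```

```text
time_s: 7.1
eef_pos: [0.6148, 0.075, 0.1177]
ee_rot: [0.092, 0.996, 0.0, -0.0]
contact_force: [-0.0, -0.0, 0.3]
gripper_width: 0.997
gripper_force: 0.0
time_s: 7.52
eef_pos: [0.6145, 0.0734, 0.2132]
ee_rot: [0.093, 0.996, -0.0, -0.0]
contact_force: [-0.5, 0.7, -0.8]
gripper_width: 0.999
gripper_force: 0.0
time_s: 7.93
eef_pos: [0.6439, 0.0735, 0.2506]
ee_rot: [0.093, 0.996, -0.0, -0.001]
contact_force: [-0.6, -0.5, -0.1]
gripper_width: 1.001
gripper_force: 0.0
plug mm [615.11  73.18] xor/area 0.073
disc mm [615.13  73.2 ] contrast 68.1  plug-disc [-0.02 -0.03]
flange mm [616.22  72.92] xor 0.0269485903814262
off [ 1.09512794 -0.28003798] [0.64376054 0.07350946 0.25050553]
```

View pics/final.png

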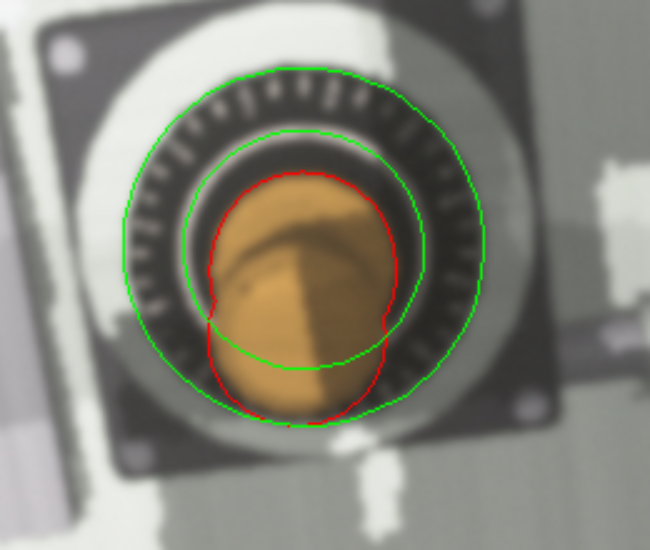

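The final crop shows the plug upright: flange edges at 212 and 395 inside the circle's 183 and 425, and the flange's near edge at row 172 against the circle's top at 128. It is centred sideways but perhaps 1-2 mm towards +x. I'll check that with sub-pixel edge profiles, numerically.

```bash
cat >> h.py <<'E'
def radial(n,im,c=(615.5,73.0)):
    g=im.min(2).astype(np.float32); red=im[...,2].astype(np.float32)-im[...,0]
    th0=np.arctan2(cal(n)["world_from_camera"][1][3]*1e3-c[1],cal(n)["world_from_camera"][0][3]*1e3-c[0])
    W=[];E=[]
    for t in th0+np.radians(np.arange(-75,76,5)):
        u=np.array([np.cos(t),np.sin(t)]); r=np.arange(8,24,.1)
        def samp(I,z):
            p=pxs(n,np.c_[(np.array(c)+r[:,None]*u)/1e3,0*r+z]).astype(np.float32); return cv2.remap(I,p[:,:1],p[:,1:],cv2.INTER_CUBIC).ravel()
        v=samp(g,.1); k=(r>17.5)&(r<22.5); b=v[k]-np.percentile(v[k],30); b=b.clip(0); 
        if b.max()>25: i=np.argmax(b); rr=r[k][max(i-10,0):i+11]; W.append(np.array(c)+u*np.average(rr,weights=b[max(i-10,0):i+11]))
        s=samp(red,.103); h=s[r<10].mean()/2; j=np.argmax(s<h); E.append(np.array(c)+u*r[j])
    W=np.array(W);E=np.array(E); w0=circ(W,20); e0=circ(E,15)
    print("white",w0.round(2),len(W),"res",np.std(np.hypot(*(W-w0).T)).round(2),np.hypot(*(W-w0).T).mean().round(2),"flange",e0.round(2),"res",np.std(np.hypot(*(E-e0).T)).round(2),"off",(e0-w0).round(2))
    f=lambda p,q:least_squares(lambda q:np.hypot(p[:,0]-q[0],p[:,1]-q[1])-q[2],q).x
    print("free radius: white",f(W,[*w0,20]).round(2),"flange",f(E,[*e0,15]).round(2))
E
python3 - <<'E'
from h import *
radial("wrist",cv2.imread('pics/w9.png'))
E
```

```text
white [615.05  73.18] 31 res 0.05 20.01 flange [616.3   73.11] res 0.18 off [ 1.24 -0.07]
free radius: white [615.14  73.16  20.07] flange [616.8   72.97  15.43]
```

The offset is 1.2 mm with clean fits, well within 3 mm, and the arm is clear. I'm handing the job in.

```bash
python3 -c "from bench import ctrl; print(ctrl.finish_job())"
```

```text
the job is handed in; nothing more can be done
None
```

I nudged the brass plug to the middle of the disc and handed the job in. It stands upright, about 1.2 mm off centre by the last wrist-camera measurement, and the arm is clear above it at roughly 8 s of robot time.

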